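# Index the swing-arm loupe on to the next sample

### The job

The loupe on the inspection stand is locked over the middle sample. Move it over the rectangular steel bar, which lies in the next nest on one side or the other: without gripping anything, hook a fingertip through the pull ring, lift the spring pin out of its hole, swing the arm one hole towards the bar, and let the pin drop fully home in that hole. Leave all the samples lying in their nests and do not wrench the ring.

Things in the scene. Friction and masses are not known exactly. Their poses are not given: they have to be found in the camera images.
- ring_centre (a point): Centre of the pull ring on top of the index pin. Ring upright, 52 mm inside, 67 mm outside, round beaded bar 8 mm thick; centre 150 mm above the worktop while the pin is home, inside of its top at 176 mm. It moves with pin and arm. Its x axis is level, along the arm, from the free end to the pivot, through the ring's opening; z is up.
- index_pin (a joint): Height of the spring pin, m: 0 = fully home in a hole, 0.012 = its round nose just clears the index rail, 0.024 = end of travel. The spring pushes down with 4 N at 0, 8 N at 0.024 (plus 1 N weight). Let go between holes, it rides at 0.012 on the rail and drops into the next hole it is pushed over. Holes are 13 mm across, the pin 10 mm.
- swing_arm (a joint): Angle of the swing arm about the upright pivot, rad: 0 = middle hole, where it starts locked; positive = free end swung clockwise seen from above, nearer to the robot. Five holes: -0.908, -0.454, 0, 0.454, 0.908. With the pin up about 1 N at the ring moves the arm; it stays where it is left.
- pivot (a point): On the arm's pivot axis, 26 mm above the worktop. Pin and ring lie 180 mm from this axis, loupe and nests 122 mm. Its -x axis points from the pivot to the middle hole (to the robot's right and somewhat towards it), its +y axis to the end of the fan that is nearer to the robot, z up; it does not turn with the arm.
- lens_axis (a point): Middle of the loupe's lower face, 46 mm above the worktop: the black 36 mm loupe carried in the swing arm. It stands above the middle of the nest that belongs to the pin's hole.
- stand: Fixed inspection stand: fan-shaped grey base, 360 mm wide, 210 mm deep, with a dark steel index rail (five holes, top at 26 mm) along its curved edge, five ring-shaped nests (50 mm inside, rim 4 mm high, floor 12 mm above the worktop) at the same angles, and the pivot post at the fan's apex, to the robot's left. Origin: on the pivot axis at the worktop; axes as pivot.
- pull_ring: The pull ring. A fingertip put through it from the arm's free end, slanting down 45 to 55 degrees, and raised, lifts it by its top. Room behind: loupe top at 78 mm above the worktop, its axis 58 mm from the pin's; under the ring a 26 mm bush ends at 100 mm. Origin: pin axis, at worktop height while the pin is home; x along the arm to the pivot, z up.
- test_piece: The sample wanted: a rectangular sawn steel bar, 20x44x18 mm, the only one that is not round; loose in a nest next to the middle one, on either side. Origin: centre of its underside.
- ring_sample: Cream ring-shaped sample, 43 mm across, 14 mm high, loose in the other nest next to the middle one. Origin: centre of its underside.
- section_black: Round mounted section, 30 mm across, 15 mm high, loose in the middle nest, under the loupe at the start. Origin: centre of its underside.
- section_steel: Round section, 34 mm across, 14 mm high, loose in one outermost nest. Origin: centre of its underside.
- section_low: Round mounted section, 30 mm across, 13 mm high, loose in the other outermost nest. Origin: centre of its underside.
- ring_rim: The beads along the pull ring's outer edge and along its face towards the pivot; same origin and axes as the pull ring. A fingertip hooked in from the arm's free end does not touch them; fingers that grip the ring's bar between them do.
Not all that is in view belongs to the job. Several things have the shape of the test_piece; the one meant has the colours described above.

How it is judged:
On the way, in this order (a step that is already met when the one before it is completed fails the run):
1. the pin is lifted clear of its hole before the arm is swung (value of joint index_pin above 0.0115 m and value of joint swing_arm between -0.15 and 0.15 rad), for 0.05 s.
2. the loupe comes over the rectangular bar (horizontal distance between lens_axis and test_piece below 0.012 m), for 0.05 s.
At the end, for the whole second after the job is handed in: The loupe stands over the rectangular bar (axes within 8 mm in plan), the index pin is fully home in that hole (within 2 mm), the arm is at rest, and the bar still lies in its nest (not moved by more than 8 mm) (horizontal distance between lens_axis and test_piece below 0.008 m and value of joint index_pin below 0.002 m and velocity of joint swing_arm between -0.02 and 0.02 rad/s and distance of test_piece from where it was at the start of the episode below 0.008 m and height (world z) of test_piece below 0.016 m); the robot touches nothing.
It fails at once if a sample is lifted, or pushed out of its place, by more than 15 mm (distance of any of test_piece, ring_sample, section_black, section_steel, section_low from where it was at the start of the episode above 0.015 m).
It fails at once if the pull ring is wrenched (the fingers press on it with more than 80 N) (contact force between the fingers and pull_ring above 80 N).
It fails at once if the ring is lifted by gripping its bar between the fingers instead of hooking it (value of joint index_pin above 0.004 m and contact force between the fingers and pull_ring above 1 N and contact force between the fingers and ring_rim above 1.5 N).
It also fails if it takes over 45 s, if anything falls off the work surface, if the arm or the gripper's body presses on something with over 40 N, if the wrist force passes 120 N, or if a joint passes its speed limit or range.

### The arm

A 6-joint arm with a two-finger parallel gripper is mounted at the origin on a cart in front of the work surface, level with it; the furniture and walls round the work are solid. World frame = base frame: x ahead of the robot, y to its left, z up, the work surface at z = 0. Lengths are in m, angles in rad, forces in N, time in s.
With the tool pointing down it reaches from about 0.275 to 0.725 m from the base axis. Payload 15.9 kg.
Tool frame: the origin (TCP) lies at the very end of the fingers, on their centre line; the grasp point (between the pads) lies ctrl.grip_depth behind it (ctrl.grip_depth is the distance from the TCP to the grasp point, in m); z points along the fingers, y is the line along which they close (so a half turn about z gives the same grasp; the last joint's range is limited). The gripper opens to 85 mm and grips with 20 to 120 N. Pads are 22 mm wide; open, the fingers measure 114 mm over their backs; the gripper's body (76 mm by 85 mm) begins 54 mm behind the grasp point. The pads swing forward as they close: fully open they stand 13 mm farther back than shut.
Start: joints at [-1.225, 0.213, -0.034, 1.323, 0, 1.571], TCP at [0.169, -0.47, 0.231] pointing down, gripper open.
Joint ranges: [-2.98, 2.98], [-0.74, 1.72], [-1.14, 1.35], [-2.1, 2.04], [-1.57, 1.44], [-3.14, 3.14]. Speed limits (rad/s): [1.89, 1.89, 2.39, 2.57, 3.14, 3.14].

### API

Orientations are given as a rotation vector (axis times angle).
In Python, from bench import ctrl, eyes, sign_off gives the robot as it stands.
- The arm moves only by the shell command python3 -m handwheel 'ROWS' [OPENING]. ROWS is a JSON object of lists of equal length, an entry for each row: "delta_pos": the shift along the tool's x, y, z in m, a list of three; "yaw": the turn about the tool's z in degrees. A call has 1 to 10 rows; each row shifts and turns the commanded pose from where the row before left it, along the tool's axes as they then stand; what a row does not reach is not made up. A row lasts 1/8 s, in which the tool goes at most 62.5 mm and 10.7 degrees, less where a joint would pass 70% of its speed; a pose out of reach is approached as far as the arm can. A call is refused whole if a number of a shift passes 0.0625 or a number of a turn 10.7, either way. A call with a gripper value outside its range is refused whole. OPENING is the finger opening in m, from 0 to 0.0854, set as the call begins (- or left out, the last holds). The fingers move at their own pace and stop on an object; the grip force is fixed at half the most. Time passes only in rows, so rows that do not move let the fingers close. It gives the time, the measured TCP pose, the force, the opening and the grip force at its end, in the units of the state.
- ctrl.get_obs(): the state, without advancing time (a new reading comes with each control period).
- eyes.snapshot(name): name is "scene" or "top"; returns the picture (420x560x3 uint8, red, green, blue); there is no depth.
- eyes.camera_info(name): a dict with "fovy" (degrees; the focal length in pixels is half the picture's height over the tangent of half this angle, whatever the lens; pixels are square), "cx", "cy" (the principal point, pixels), "pose" (4x4, takes a point from camera to world coordinates). Camera axes: x right, y down, z forward; pixel columns grow to the right and rows downward; lengths in m; the calibration is good to about 2 mm. A picture is of the moment at which its call begins. camera_info takes no time and is no camera call.
- sign_off(): hands the job in; it is judged then, once.
The state is a dict: "time": time; "joints": joint angles; "qvel": joint speeds; "joint_torque": joint torques, N m; "tool_pos": TCP position; "tool_rot": TCP orientation; "force": force on the tool from outside, world axes, zero at the start; "torque": the same for the moment, N m; "opening": finger opening in m; "grasp_force": force on a finger pad.
Only numpy, scipy, OpenCV 4.12 (cv2) and the standard library are available. Lean on these libraries where they do the work, as an engineer would, in place of code of your own. Each camera call takes 0.05 s, during which the arm holds its last target. There are 200 camera calls.

## Working session

There is one attempt and no reset: what is moved stays moved. The work goes in short steps, Python scripts to look and compute and a shell command to move; the robot and the scene stay as the last step left them, time stands still between calls to the robot, and variables do not carry over. Pictures are saved under pics/ and viewed, at most 10 in all, crops included, and the job is handed in when it is done.

```bash
mkdir -p pics; ls
python3 - <<'E'
from bench import ctrl,eyes
import cv2,numpy as np
for n in("scene","top"):
    im=eyes.snapshot(n);cv2.imwrite(f"pics/{n}0.png",im[:,:,::-1]);c=eyes.camera_info(n);print(n,c["fovy"],c["cx"],c["cy"],np.round(c["pose"],4).tolist())
o=ctrl.get_obs();print(o,ctrl.grip_depth)
E
```

```text
pics
scene 43.03009765586829 282.6273780584018 211.17907947409333 [[0.4494, -0.3986, 0.7995, -0.0844], [-0.8931, -0.1808, 0.4119, -0.3059], [-0.0197, -0.8991, -0.4372, 0.4913], [0.0, 0.0, 0.0, 1.0]]
top 49.43096205126032 274.01526036095237 210.46757272568323 [[0.0247, -0.9979, 0.0597, 0.5646], [-0.9994, -0.0262, -0.0245, 0.0838], [0.026, -0.059, -0.9979, 0.9734], [0.0, 0.0, 0.0, 1.0]]
{'time': 0.1, 'joints': array([-1.22501253e+00,  2.13322808e-01, -3.49489972e-02,  1.32348425e+00,
        2.76528546e-05,  1.57076998e+00]), 'qvel': array([ 0.00111188, -0.00106927,  0.00150425,  0.00053147, -0.00129208,
        0.00021715]), 'joint_torque': array([-2.40255686e-03, -6.87244749e+01,  4.87808704e+01,  1.20821764e-02,
       -2.95904783e-04,  7.24040262e-06]), 'tool_pos': array([ 0.16938032, -0.47013843,  0.23087651]), 'tool_rot': array([-3.09381273e+00, -5.40331270e-01,  2.16469967e-04]), 'force': array([-0.2046907 ,  0.25307271,  0.52746603]), 'torque': array([ 0.01581864,  0.04595205, -0.0023634 ]), 'grasp_force': 0.0, 'opening': 0.08520971850855605} 0.0187
```

View pics/scene0.png

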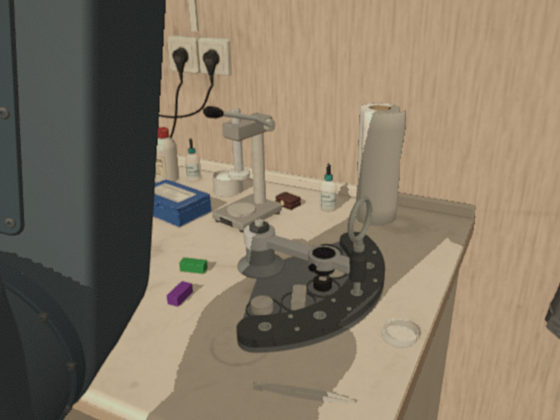

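View pics/top0.png

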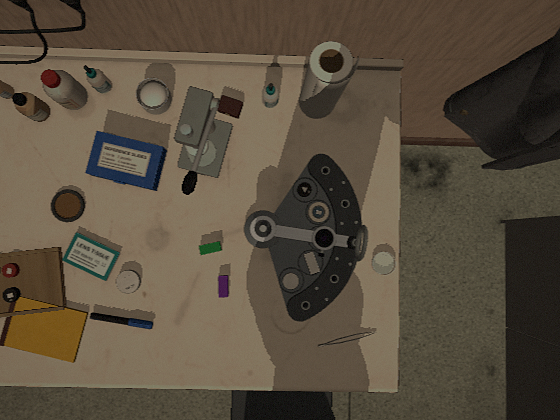

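The steel-coloured bar appears to be in the nest nearer the robot (top ≈(312,262), scene ≈(299,295)). The green (210,248), purple (223,286) and dark red (230,105) bars lie loose off the stand, so they don't fit. I'll confirm that in an enlarged crop and measure the ring.

View pics/crop1.png

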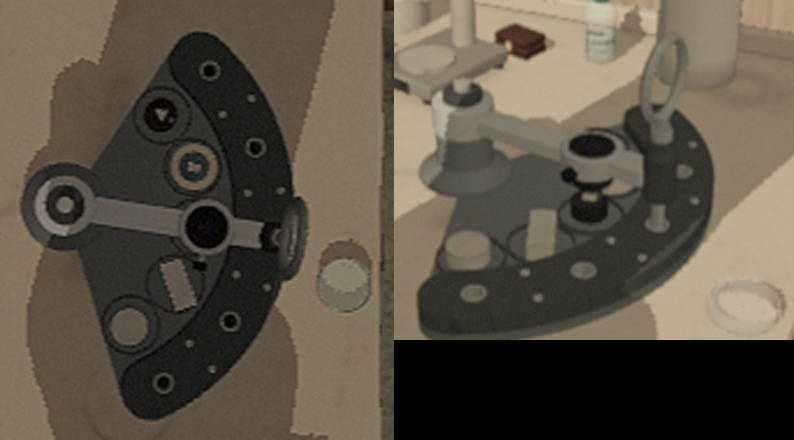

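The crop confirms it: the steel-grey rectangular bar is in the nest on the robot's side, at crop (180,285) and (542,232). The cream ring is on the other side, so the swing is +0.454. The ring centre is at (0.559,-0.096,0.151), 0.182 m from the pivot, which matches the given sizes.

The tool points down and the moves have no tilt, so I need some way to get the slant. I'll move to the robot's right side at the inner reach limit and see what the arm does there.

```bash
python3 -m handwheel '{"delta_pos":[[0,0,0],[0,0,0],[0,0,0],[-0.046,-0.019,0],[-0.046,-0.019,0],[-0.046,-0.019,0],[-0.046,-0.019,0],[-0.046,-0.019,0]],"yaw":[9.1,9.1,9.1,0,0,0,0,0]}' 0; python3 -m handwheel '{"delta_pos":[[0,-0.05,0],[0,-0.05,0],[0,-0.05,0]],"yaw":[0,0,0]}'; python3 -c "
from h import *
from scipy.spatial.transform import Rotation as R
o=ctrl.get_obs();print(o['joints'].round(3),R.from_rotvec(o['tool_rot']).as_matrix().round(3))"
```

```text
time: 1.1
tool_pos: [-0.0473, -0.3451, 0.2312]
tool_rot: [-3.135, 0.204, 0.0]
force: [-1.3, -1.2, -0.1]
opening: -0.0003
grasp_force: 0.0
time: 1.48
tool_pos: [-0.0265, -0.1958, 0.231]
tool_rot: [-3.134, 0.206, -0.0]
force: [0.1, 0.3, 0.7]
opening: -0.0002
grasp_force: 0.0
[-1.705 -0.426 -0.593  1.405  0.     1.567] [[ 0.991 -0.131  0.   ]
 [-0.131 -0.991  0.   ]
 [ 0.    -0.    -1.   ]]
```

```bash
cat > s.py <<'E'
from h import *
from scipy.spatial.transform import Rotation as R
o=ctrl.get_obs();m=R.from_rotvec(o['tool_rot']).as_matrix();print(o['time'],o['tool_pos'].round(4),o['joints'].round(3),'\n',m.round(3),o['force'].round(1))
E
python3 -m handwheel '{"delta_pos":[[0,-0.04,0],[0,-0.04,0]],"yaw":[0,0]}';python3 s.py
```

```text
time: 1.72
tool_pos: [-0.016, -0.1167, 0.231]
tool_rot: [3.135, -0.205, 0.0]
force: [-0.5, 0.3, 0.8]
opening: 0.0002
grasp_force: 0.0
1.725 [-0.016  -0.1167  0.231 ] [-1.707 -0.61  -0.665  1.515  0.     1.565] 
 [[ 0.991 -0.13  -0.   ]
 [-0.13  -0.991 -0.   ]
 [ 0.     0.    -1.   ]] [-0.5  0.3  0.8]
```

```bash
python3 -m handwheel '{"delta_pos":[[0,0.05,-0.06],[0,0.05,-0.06],[0,0.05,-0.06],[0,0.05,-0.06],[0,0.05,-0.06],[0,0,-0.0625],[0,0,-0.0625],[0,0,-0.0625]],"yaw":[0,0,0,0,0,0,0,0]}';python3 s.py
```

```text
time: 2.72
tool_pos: [-0.0418, -0.313, 0.5426]
tool_rot: [3.035, -0.199, -0.01]
force: [0.1, 0.5, -0.1]
opening: 0.0005
grasp_force: 0.0
2.725 [-0.0418 -0.313   0.5426] [-1.704 -0.053  0.513  2.037 -0.     1.569] 
 [[ 0.991 -0.13  -0.013]
 [-0.13  -0.986 -0.099]
 [-0.     0.1   -0.995]] [ 0.1  0.5 -0.1]
```

```bash
python3 -m handwheel '{"delta_pos":[[0,0,-0.0625],[0,0,-0.0625],[0,0,-0.0625]],"yaw":[0,0,0]}';python3 s.py; python3 -m handwheel '{"delta_pos":[[0,0,0.06],[0,0,0.06]],"yaw":[0,0]}';python3 s.py
```

```text
time: 3.1
tool_pos: [-0.0403, -0.3019, 0.5878]
tool_rot: [2.899, -0.19, -0.023]
force: [-0.1, 0.2, -0.2]
opening: -0.0003
grasp_force: 0.0
3.1 [-0.0403 -0.3019  0.5878] [-1.704 -0.123  0.58   2.036  0.     1.569] 
 [[ 0.991 -0.127 -0.031]
 [-0.13  -0.964 -0.233]
 [-0.001  0.235 -0.972]] [-0.1  0.2 -0.2]
time: 3.35
tool_pos: [-0.0439, -0.3282, 0.4857]
tool_rot: [2.897, -0.19, -0.024]
force: [-0.2, -1.1, 0.9]
opening: 0.0001
grasp_force: 0.0
3.35 [-0.0439 -0.3282  0.4857] [-1.704 -0.237  0.157  1.726 -0.     1.569] 
 [[ 0.991 -0.127 -0.031]
 [-0.13  -0.963 -0.235]
 [-0.001  0.237 -0.972]] [-0.2 -1.1  0.9]
```

Pushing past the reach limit tilts the tool, and the tilt persists. The slant has to point towards +y, so I'll go round to the robot's left and push up there.

```bash
python3 -m handwheel '{"delta_pos":[[0.05,-0.024,-0.006],[0.05,-0.024,-0.006],[0.05,-0.024,-0.006],[0.05,-0.024,-0.006],[0.05,-0.024,-0.006],[0.05,-0.024,-0.006],[0.05,-0.024,-0.006],[-0.0076,-0.056,-0.0137],[-0.0076,-0.056,-0.0137],[-0.0076,-0.056,-0.0137]],"yaw":[0,0,0,0,0,0,0,0,0,0]}';  python3 -m handwheel '{"delta_pos":[[-0.0076,-0.056,-0.0137],[-0.0076,-0.056,-0.0137],[-0.0076,-0.056,-0.0137],[-0.051,-0.023,-0.0056],[-0.051,-0.023,-0.0056],[-0.051,-0.023,-0.0056],[-0.051,-0.023,-0.0056],[-0.051,-0.023,-0.0056],[-0.051,-0.023,-0.0056]],"yaw":[0,0,0,0,0,0,0,0,0]}';python3 s.py
```

```text
time: 4.6
tool_pos: [0.2503, -0.0932, 0.4893]
tool_rot: [2.929, -0.161, -0.017]
force: [1.2, -0.5, 0.1]
opening: 0.0001
grasp_force: 0.0
time: 5.72
tool_pos: [0.0232, -0.0123, 0.4191]
tool_rot: [3.105, -0.006, 0.086]
force: [0.3, -0.4, -1.0]
opening: -0.0003
grasp_force: 0.0
5.725 [ 0.0232 -0.0123  0.4191] [-0.172 -0.689 -0.162  2.037 -0.026  2.973] 
 [[ 0.998 -0.005  0.055]
 [-0.003 -0.999 -0.036]
 [ 0.056  0.036 -0.998]] [ 0.3 -0.4 -1. ]
```

Run:
```python
import numpy as np
p=np.array([.023,-.012]);k=0
for i in range(17):
    ph=np.radians(10.6*i)
    if i<5:d=np.array([.056,.002])
    elif i<15:
        a=np.radians(82.5)*(i-4)/10;d=.303*np.array([np.cos(a),np.sin(a)])-p
    else:d=np.zeros(2)
    p=p+d;c,s=np.cos(ph),np.sin(ph);print(f"[{c*d[0]+s*d[1]:.3f},{s*d[0]-c*d[1]:.3f},0]",end="," if i!=9 else "\n")
```

```text
[0.056,-0.002,0],[0.055,0.008,0],[0.053,0.018,0],[0.049,0.028,0],[0.043,0.036,0],[0.034,-0.030,0],[0.034,-0.027,0],[0.035,-0.026,0],[0.036,-0.024,0],[0.037,-0.023,0]
[0.038,-0.021,0],[0.039,-0.020,0],[0.040,-0.018,0],[0.040,-0.017,0],[0.041,-0.015,0],[0.000,0.000,0],[0.000,0.000,0],
```

```bash
python3 -m handwheel '{"delta_pos":[[0.056,-0.002,0],[0.055,0.008,0],[0.053,0.018,0],[0.049,0.028,0],[0.043,0.036,0],[0.034,-0.030,0],[0.034,-0.027,0],[0.035,-0.026,0],[0.036,-0.024,0],[0.037,-0.023,0]],"yaw":[-10.6,-10.6,-10.6,-10.6,-10.6,-10.6,-10.6,-10.6,-10.6,-10.6]}'; python3 -m handwheel '{"delta_pos":[[0.038,-0.021,0],[0.039,-0.020,0],[0.040,-0.018,0],[0.040,-0.017,0],[0.041,-0.015,0],[0,0,0],[0,0,0]],"yaw":[-10.6,-10.6,-10.6,-10.6,-10.6,-10.6,-10.6]}';python3 s.py
```

```text
time: 6.98
tool_pos: [0.2294, 0.1962, 0.4227]
tool_rot: [1.872, 2.445, 0.004]
force: [1.3, -0.2, 0.6]
opening: -0.0001
grasp_force: 0.0
time: 7.85
tool_pos: [0.0436, 0.2992, 0.4094]
tool_rot: [0.015, 3.09, -0.056]
force: [-0.4, -0.4, 0.2]
opening: 0.0001
grasp_force: 0.0
7.85 [0.0436 0.2992 0.4094] [ 1.482 -0.119  0.068  1.789 -0.054  1.493] 
 [[-0.999  0.011  0.051]
 [ 0.009  0.999 -0.037]
 [-0.051 -0.036 -0.998]] [-0.4 -0.4  0.2]
```

```bash
python3 -m handwheel '{"delta_pos":[[0,0,-0.06],[0,0,-0.06],[0,0.01,-0.0625],[0,0.01,-0.0625],[0,0.01,-0.0625],[0,0.015,-0.0625],[0,0.015,-0.0625],[0,0.02,-0.0625],[0,0.02,-0.0625],[0,0.03,-0.0625]],"yaw":[0,0,0,0,0,0,0,0,0,0]}';python3 s.py
```

```text
time: 9.1
tool_pos: [0.0318, 0.373, 0.6324]
tool_rot: [0.011, 3.025, 0.525]
force: [-0.3, 0.1, 0.9]
opening: -0.0002
grasp_force: 0.0
9.1 [0.0318 0.373  0.6324] [ 1.536 -0.005  0.806  2.037 -0.059  1.533] 
 [[-0.997 -0.005  0.071]
 [ 0.019  0.942  0.336]
 [-0.069  0.337 -0.939]] [-0.3  0.1  0.9]
```

```bash
python3 -m handwheel '{"delta_pos":[[0,0.03,-0.0625],[0,0.03,-0.0625],[0,0.035,-0.0625],[0,0.035,-0.0625],[0,0.04,-0.0625],[0,0.04,-0.0625]],"yaw":[0,0,0,0,0,0]}';python3 s.py
```

```text
time: 9.85
tool_pos: [0.0211, 0.3949, 0.7399]
tool_rot: [-0.003, 2.915, 0.94]
force: [0.2, 0.1, -0.3]
opening: -0.0001
grasp_force: 0.0
9.85 [0.0211 0.3949 0.7399] [ 1.582  0.013  1.103  2.037 -0.081  1.554] 
 [[-0.997 -0.026  0.074]
 [ 0.022  0.812  0.583]
 [-0.076  0.583 -0.809]] [ 0.2  0.1 -0.3]
```

```bash
python3 -m handwheel '{"delta_pos":[[0,0.04,-0.0625],[0,0.04,-0.0625],[0,-0.04,0.05],[0,-0.04,0.05],[0,-0.04,0.05],[0,-0.04,0.05]],"yaw":[0,0,0,0,0,0]}' 0.0854;python3 s.py
```

```text
time: 10.6
tool_pos: [0.0279, 0.3958, 0.6585]
tool_rot: [-0.009, 2.867, 1.074]
force: [-0.8, 0.5, 0.9]
opening: 0.0857
grasp_force: 0.0
10.6 [0.0279 0.3958 0.6585] [ 1.544 -0.347  0.338  1.537 -0.055  1.518] 
 [[-0.997 -0.033  0.073]
 [ 0.023  0.754  0.656]
 [-0.077  0.656 -0.751]] [-0.8  0.5  0.9]
```

```bash
cat > go.py <<'E'
import sys
from h import *
from scipy.spatial.transform import Rotation as R
o=ctrl.get_obs();m=R.from_rotvec(o['tool_rot']).as_matrix();p=o['tool_pos']
for w in sys.argv[1:]:
    w=np.array(eval(w));d=m.T@(w-p);print(w,d.round(4),"rows>=%.1f"%(np.abs(d).max()/.06));p=w
E
python3 go.py .30,.25,.50 .38,-.1,.45 .545,-.194,.336
```

```text
[0.3  0.25 0.5 ] [-0.2624 -0.2229  0.0432] rows>=4.4
[ 0.38 -0.1   0.45] [-0.0839 -0.2995 -0.1862] rows>=5.0
[ 0.545 -0.194  0.336] [-0.1579 -0.1511  0.036 ] rows>=2.6
```

```bash
python3 -m handwheel '{"delta_pos":[[-0.0375,-0.032,0.006],[-0.0375,-0.032,0.006],[-0.0375,-0.032,0.006],[-0.0375,-0.032,0.006],[-0.0375,-0.032,0.006],[-0.0375,-0.032,0.006],[-0.0375,-0.032,0.006]],"yaw":[0,0,0,0,0,0,0]}'; python3 -m handwheel '{"delta_pos":[[-0.0105,-0.0375,-0.023],[-0.0105,-0.0375,-0.023],[-0.0105,-0.0375,-0.023],[-0.0105,-0.0375,-0.023],[-0.0105,-0.0375,-0.023],[-0.0105,-0.0375,-0.023],[-0.0105,-0.0375,-0.023],[-0.0105,-0.0375,-0.023]],"yaw":[0,0,0,0,0,0,0,0]}';python3 s.py;python3 go.py .545,-.194,.336
```

```text
time: 11.48
tool_pos: [0.2332, 0.2868, 0.5401]
tool_rot: [-0.016, 2.878, 1.045]
force: [-1.3, 2.3, -0.9]
opening: 0.0854
grasp_force: 0.0
time: 12.48
tool_pos: [0.3255, -0.0227, 0.4608]
tool_rot: [-0.0, 2.869, 0.997]
force: [1.7, -0.0, 0.2]
opening: 0.0852
grasp_force: 0.0
12.475 [ 0.3255 -0.0227  0.4608] [-0.637  0.065  0.176  2.037  0.589 -0.746] 
 [[-0.995 -0.034  0.098]
 [ 0.034  0.785  0.618]
 [-0.098  0.618 -0.78 ]] [ 1.7 -0.   0.2]
[ 0.545 -0.194  0.336] [-0.2119 -0.2192  0.013 ] rows>=3.7
```

```bash
python3 -m handwheel '{"delta_pos":[[-0.035,-0.0365,0.012],[-0.035,-0.0365,0.002],[-0.035,-0.0365,0.002],[-0.035,-0.0365,0],[-0.035,-0.0365,0],[-0.035,-0.0365,0],[0,0,0]],"yaw":[0,0,0,0,0,0,0]}';python3 s.py;python3 - <<'E'
from h import *
A=cv2.resize(eyes.snapshot("top")[90:300,220:420,::-1],(400,420),interpolation=2);B=cv2.resize(eyes.snapshot("scene")[100:310,225:425,::-1],(400,420),interpolation=2)
cv2.imwrite("pics/c2.png",np.hstack([A,B]))
E
```

```text
time: 13.35
tool_pos: [0.5447, -0.1917, 0.3294]
tool_rot: [0.002, 2.872, 1.004]
force: [-0.1, 0.4, 0.1]
opening: 0.0854
grasp_force: 0.0
13.35 [ 0.5447 -0.1917  0.3294] [-0.645  0.679  0.722  1.981  0.586 -0.755] 
 [[-0.995 -0.031  0.094]
 [ 0.034  0.783  0.621]
 [-0.093  0.621 -0.778]] [-0.1  0.4  0.1]
```

View pics/c2.png

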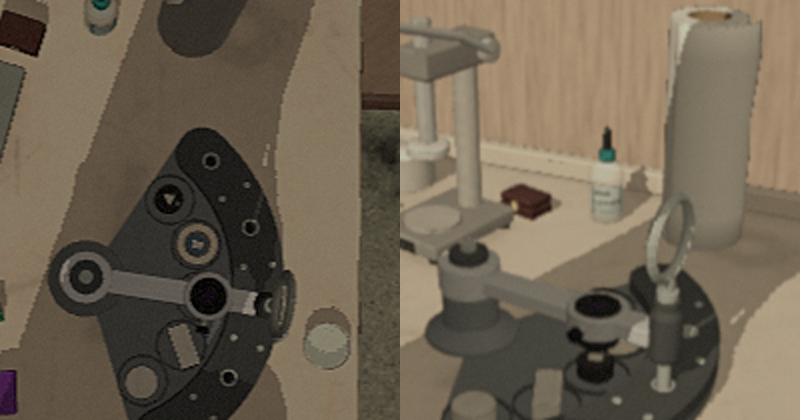

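The ring is unchanged, with its centre at scene (360.5,219) and top (361.5,242). The tool is still outside these crops. The slant is now 51° and lined up with the arm, so I'll approach along the finger with the lower finger as the hook.

```bash
python3 go.py .551,-.1225,.2624 .562,-.048,.169
```

```text
[ 0.551  -0.1225  0.2624] [0.0014 0.009  0.0979] rows>=1.6
[ 0.562 -0.048  0.169] [0.0006 0.0003 0.12  ] rows>=2.0
```

```bash
python3 -m handwheel '{"delta_pos":[[0.001,0.009,0.035],[0,0,0.035],[0,0,0.028],[0,0,0]],"yaw":[0,0,0,0]}';python3 s.py;python3 - <<'E'
from h import *
A=cv2.resize(eyes.snapshot("top")[150:310,300:440,::-1],(385,440),interpolation=2);B=cv2.resize(eyes.snapshot("scene")[120:280,280:430,::-1],(412,440),interpolation=2)
cv2.imwrite("pics/c3.png",np.hstack([A,B]))
E
```

```text
time: 13.95
tool_pos: [0.5502, -0.1206, 0.2637]
tool_rot: [-0.005, 2.87, 0.997]
force: [-0.4, 0.3, -0.1]
opening: 0.0854
grasp_force: 0.0
13.95 [ 0.5502 -0.1206  0.2637] [-0.546  0.543  0.335  1.66   0.617 -0.644] 
 [[-0.995 -0.037  0.096]
 [ 0.031  0.785  0.618]
 [-0.098  0.618 -0.78 ]] [-0.4  0.3 -0.1]
```

View pics/c3.png

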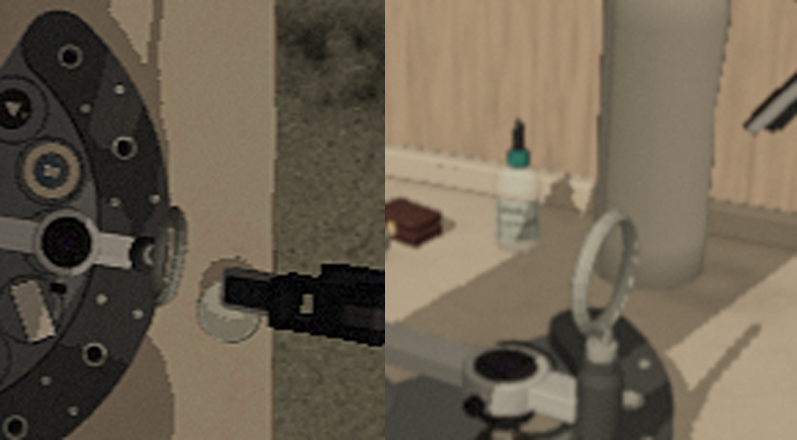

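Run:
```python
from h import *
from scipy.spatial.transform import Rotation as R
o=ctrl.get_obs();m=R.from_rotvec(o['tool_rot']).as_matrix();p=o['tool_pos']
for s in(.0427,.057,-.0427,-.057):
  for b in (0,-.013):
    q=p+m@[0,s,b];print(s,b,q.round(3),[proj(n,q).round(0) for n in("top","scene")])
for n,u,v in(("top",382,255),):print([ (n,z,plane(n,u,v,z).round(3)) for z in(.23,.29)])
```

```text
0.0427 0 [ 0.549 -0.089  0.291] [array([377., 250.]), array([356., 124.])]
0.0427 -0.013 [ 0.548 -0.097  0.301] [array([384., 252.]), array([362., 117.])]
0.057 0 [ 0.549 -0.077  0.3  ] [array([371., 251.]), array([348., 117.])]
0.057 -0.013 [ 0.548 -0.085  0.31 ] [array([378., 252.]), array([354., 110.])]
-0.0427 0 [ 0.553 -0.156  0.238] [array([410., 249.]), array([405., 169.])]
-0.0427 -0.013 [ 0.551 -0.164  0.248] [array([417., 250.]), array([412., 163.])]
-0.057 0 [ 0.553 -0.167  0.229] [array([415., 248.]), array([414., 177.])]
-0.057 -0.013 [ 0.552 -0.175  0.24 ] [array([422., 249.]), array([420., 171.])]
[('top', 0.23, array([ 0.541, -0.113,  0.23 ])), ('top', 0.29, array([ 0.543, -0.097,  0.29 ]))]
```

```bash
python3 -m handwheel '{"delta_pos":[[-0.004,-0.002,0.03],[0,0,0.03],[0,0,0.03],[0,0,0.015],[0,0,0.015],[0,0,0]],"yaw":[0,0,0,0,0,0]}';python3 s.py;python3 - <<'E'
from h import *
A=cv2.resize(eyes.snapshot("top")[170:310,300:440,::-1],(400,400),interpolation=2);B=cv2.resize(eyes.snapshot("scene")[150:290,280:420,::-1],(400,400),interpolation=2)
cv2.imwrite("pics/c4.png",np.hstack([A,B]))
E
```

```text
time: 14.8
tool_pos: [0.5671, -0.0499, 0.1689]
tool_rot: [-0.003, 2.87, 0.996]
force: [-0.3, 0.2, -0.0]
opening: 0.0856
grasp_force: 0.0
14.8 [ 0.5671 -0.0499  0.1689] [-0.428  0.511  0.05   1.322  0.647 -0.502] 
 [[-0.995 -0.036  0.097]
 [ 0.032  0.785  0.618]
 [-0.098  0.618 -0.78 ]] [-0.3  0.2 -0. ]
```

View pics/c4.png

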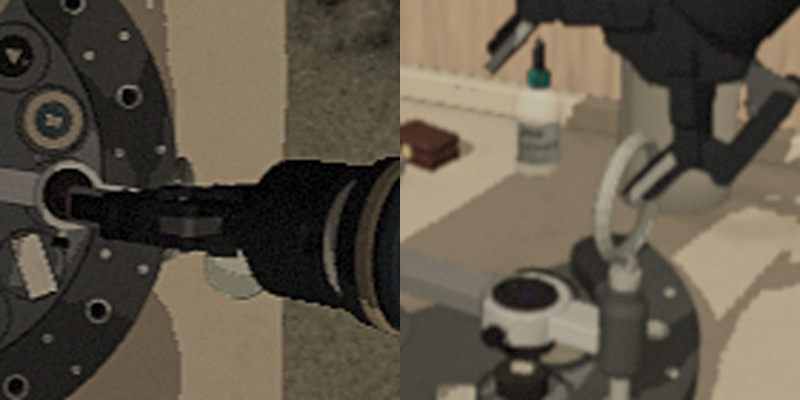

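The finger tip shows inside the ring opening, at scene full-image (362,216), with no contact force. I'll go a little deeper, then raise in small steps.

```bash
python3 -m handwheel '{"delta_pos":[[0,0,0.01],[0,0,0.007],[-0.001,0.0062,-0.0078],[0,0,0]],"yaw":[0,0,0,0]}';python3 -m handwheel '{"delta_pos":[[-0.0005,0.0037,-0.0047],[-0.0005,0.0037,-0.0047],[0,0,0]],"yaw":[0,0,0]}'; python3 -m handwheel '{"delta_pos":[[-0.0005,0.0031,-0.0039],[0,0,0]],"yaw":[0,0]}'
```

```text
time: 15.4
tool_pos: [0.5689, -0.0393, 0.1658]
tool_rot: [-0.004, 2.87, 0.996]
force: [-0.8, -0.4, -0.1]
opening: 0.0859
grasp_force: 0.5
time: 15.78
tool_pos: [0.5686, -0.0394, 0.1772]
tool_rot: [-0.003, 2.87, 0.996]
force: [-0.1, -3.1, -5.8]
opening: 0.0852
grasp_force: 2.9
time: 16.02
tool_pos: [0.5685, -0.0392, 0.1821]
tool_rot: [-0.003, 2.871, 0.996]
force: [-0.9, -4.3, -6.7]
opening: 0.0852
grasp_force: 3.4
```

```bash
python3 -m handwheel '{"delta_pos":[[-0.0004,0.0025,-0.0031],[-0.0004,0.0025,-0.0031],[0,0,0]],"yaw":[0,0,0]}';python3 s.py;python3 - <<'E'
from h import *
A=cv2.resize(eyes.snapshot("top")[170:310,300:440,::-1],(400,400),interpolation=2);B=cv2.resize(eyes.snapshot("scene")[150:290,280:420,::-1],(400,400),interpolation=2)
cv2.imwrite("pics/c5.png",np.hstack([A,B]))
E
```

```text
time: 16.4
tool_pos: [0.5685, -0.0391, 0.1902]
tool_rot: [-0.003, 2.871, 0.996]
force: [-0.4, -4.0, -9.1]
opening: 0.0856
grasp_force: 4.0
16.4 [ 0.5685 -0.0391  0.1902] [-0.41   0.49   0.071  1.352  0.65  -0.48 ] 
 [[-0.995 -0.036  0.096]
 [ 0.032  0.785  0.618]
 [-0.098  0.618 -0.78 ]] [-0.4 -4.  -9.1]
```

View pics/c5.png

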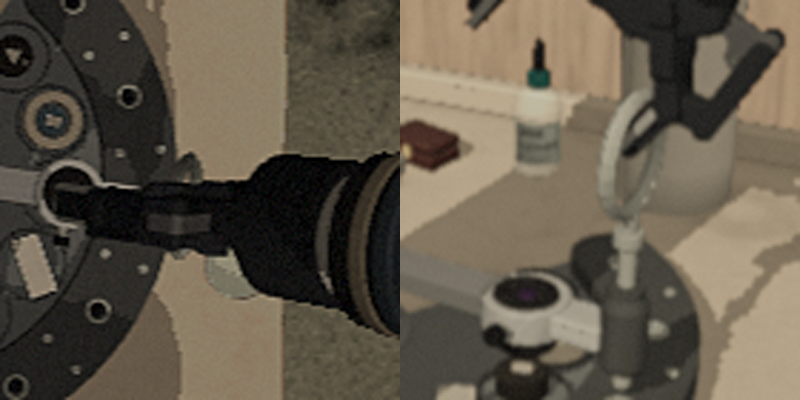

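The ring has risen by about 45 crop pixels (roughly 20 mm or more), so the pin is well clear of the rail. I'll lower it about 5 mm to stay off the end stop, then swing.

```bash
python3 - <<'E'
from h import *
from scipy.spatial.transform import Rotation as R
m=R.from_rotvec(ctrl.get_obs()['tool_rot']).as_matrix()
a=np.radians(-97.8)-.454*np.arange(11)/10
P=.18*np.stack([np.cos(a),np.sin(a),0*a],1)
for d in np.diff(P,axis=0):print((m.T@d).round(4).tolist(),end=",")
print(P[-1]-P[0])
E
python3 -m handwheel '{"delta_pos":[[0.0005,-0.0031,0.0039],[0,0,0]],"yaw":[0,0]}'
```

```text
[0.0081, 0.0013, 0.0],[0.008, 0.0016, 0.0003],[0.0079, 0.0019, 0.0005],[0.0079, 0.0021, 0.0007],[0.0077, 0.0024, 0.0009],[0.0076, 0.0027, 0.0012],[0.0075, 0.0029, 0.0014],[0.0073, 0.0032, 0.0016],[0.0072, 0.0035, 0.0018],[0.007, 0.0037, 0.0021],[-0.07573647  0.02877888  0.        ]
time: 16.75
tool_pos: [0.5683, -0.039, 0.1843]
tool_rot: [-0.003, 2.871, 0.997]
force: [-0.4, -4.4, -7.7]
opening: 0.0855
grasp_force: 4.1
```

```bash
python3 -m handwheel '{"delta_pos":[[0.0081,0.0013,0],[0.008,0.0016,0.0003],[0.0079,0.0019,0.0005],[0.0079,0.0021,0.0007],[0.0077,0.0024,0.0009]],"yaw":[0,0,0,0,0]}';python3 -m handwheel '{"delta_pos":[[0.0076,0.0027,0.0012],[0.0075,0.0029,0.0014],[0.0073,0.0032,0.0016],[0.0072,0.0035,0.0018],[0.007,0.0037,0.0021],[0,0,0]],"yaw":[0,0,0,0,0,0]}';python3 - <<'E'
from h import *
t=eyes.snapshot("top")[:,:,::-1];s=eyes.snapshot("scene")[:,:,::-1]
A=cv2.resize(t[180:320,280:420],(400,400),interpolation=2);B=cv2.resize(s[170:310,260:400],(400,400),interpolation=2)
cv2.imwrite("pics/c6.png",np.hstack([A,B]))
E
```

```text
time: 17.38
tool_pos: [0.5286, -0.0305, 0.1844]
tool_rot: [-0.002, 2.872, 0.992]
force: [-5.7, -23.4, -7.4]
opening: 0.0853
grasp_force: 11.2
time: 18.12
tool_pos: [0.4905, -0.0128, 0.1833]
tool_rot: [0.002, 2.878, 0.989]
force: [-21.7, -39.0, -7.4]
opening: 0.0852
grasp_force: 21.0
```

View pics/c6.png

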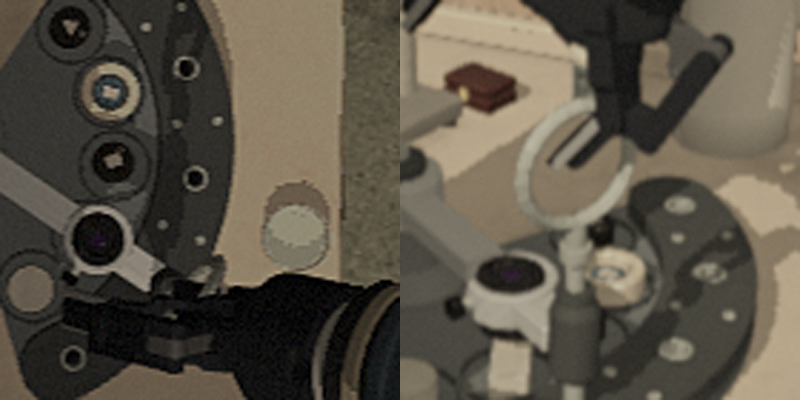

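```bash
python3 -m handwheel '{"delta_pos":[[0.0021,-0.0025,-0.0022],[0,0,0]],"yaw":[0,0]}'
python3 - <<'E'
from h import *
for a in np.radians([-97.8,-119.8,-121.8,-123.8]):
    p=np.array([.5835+.122*np.cos(a),.0845+.122*np.sin(a),.078]);q=np.array([.5835+.18*np.cos(a),.0845+.18*np.sin(a),.15+.017]);print(np.degrees(a),p,q,proj("top",p),proj("scene",p),proj("scene",q))
t=eyes.snapshot("top")
print(plane("top",314.3,263,.078))
E
```

```text
time: 18.48
tool_pos: [0.4897, -0.0143, 0.1843]
tool_rot: [-0.001, 2.873, 0.995]
force: [-8.4, -12.5, -7.5]
opening: 0.0851
grasp_force: 8.5
-97.8 [ 0.5669427  -0.03637124  0.078     ] [ 0.5590712  -0.09383461  0.167     ] [323.30440659 237.79108056] [322.04938532 252.67312993] [358.67962971 208.87938468]
-119.8 [ 0.52286918 -0.02136739  0.078     ] [ 0.49404469 -0.07169778  0.167     ] [315.2591512  260.13703424] [300.93305544 264.31326752] [326.08904187 225.4006616 ]
-121.80000000000001 [ 0.51921139 -0.01918691  0.078     ] [ 0.48864796 -0.06848068  0.167     ] [314.11272786 261.98714347] [298.53236352 265.17629315] [322.23018235 226.65990691]
-123.80000000000001 [ 0.51563193 -0.01688011  0.078     ] [ 0.48336679 -0.0650772   0.167     ] [312.9020317  263.79666444] [296.06415278 265.99879472] [318.24162386 227.86477541]
[ 0.51724703 -0.01959286  0.078     ]
```

```bash
cat > lo.py <<'E'
from h import *
def loupe(im,c):
    g=cv2.cvtColor(im,cv2.COLOR_BGR2GRAY);x0,y0=c[0]-13,c[1]-13
    m=(g[y0:y0+27,x0:x0+27]<60).astype(np.uint8);n,l,s,ce=cv2.connectedComponentsWithStats(m)
    k=l[13,13];q=ce[k]+[x0,y0];p=plane("top",*q,.078)
    print(q.round(2),s[k][4],s[k][2:4],p.round(4),"ang",np.degrees(np.arctan2(p[1]-.0845,p[0]-.5835)).round(2),"r",np.hypot(p[1]-.0845,p[0]-.5835).round(4))
loupe(cv2.imread("pics/top0.png"),(324,238))
loupe(np.ascontiguousarray(eyes.snapshot("top")[:,:,::-1]),(314,263))
E
python3 lo.py
```

```text
[323.85 237.71] 276 [19 19] [ 0.5671 -0.0374  0.078 ] ang -97.65 r 0.123
[314.12 262.91] 267 [18 19] [ 0.5174 -0.0192  0.078 ] ang -122.5 r 0.123
```

```bash
python3 -m handwheel '{"delta_pos":[[0.0022,0.0003,0],[0.0022,0.0003,0],[0,0,0]],"yaw":[0,0,0]}'; python3 lo.py|tail -1
```

```text
time: 18.95
tool_pos: [0.4857, -0.013, 0.1846]
tool_rot: [-0.002, 2.871, 0.997]
force: [-4.1, -7.0, -8.3]
opening: 0.0857
grasp_force: 5.2
[313.41 264.09] 270 [18 19] [ 0.5151 -0.0179  0.078 ] ang -123.75 r 0.1232
```

The swing is now 26.1° against the 26.0° needed, so I'll lower in steps.

```bash
python3 -m handwheel '{"delta_pos":[[0.0004,-0.0025,0.0031],[0.0004,-0.0025,0.0031],[0,0,0]],"yaw":[0,0,0]}';python3 -m handwheel '{"delta_pos":[[0.0004,-0.0025,0.0031],[0,0,0]],"yaw":[0,0]}';python3 -m handwheel '{"delta_pos":[[0.0004,-0.0025,0.0031],[0,0,0]],"yaw":[0,0]}'; python3 lo.py|tail -1
```

```text
time: 19.38
tool_pos: [0.4858, -0.013, 0.1764]
tool_rot: [-0.002, 2.871, 0.997]
force: [-4.1, -7.3, -6.4]
opening: 0.0855
grasp_force: 4.8
time: 19.62
tool_pos: [0.4858, -0.013, 0.1725]
tool_rot: [-0.002, 2.871, 0.997]
force: [-3.2, -6.6, -6.5]
opening: 0.0851
grasp_force: 4.6
time: 19.88
tool_pos: [0.4858, -0.0131, 0.1686]
tool_rot: [-0.002, 2.871, 0.997]
force: [-3.8, -7.1, -5.5]
opening: 0.0854
grasp_force: 4.4
[313.45 264.04] 270 [18 19] [ 0.5152 -0.018   0.078 ] ang -123.69 r 0.1232
```

```bash
python3 -m handwheel '{"delta_pos":[[0.0004,-0.0025,0.0031],[0.0004,-0.0025,0.0031],[0,0,0]],"yaw":[0,0,0]}';python3 -m handwheel '{"delta_pos":[[0.0004,-0.0025,0.0031],[0,0,0]],"yaw":[0,0]}';python3 s.py; python3 lo.py|tail -1;python3 - <<'E'
from h import *
t=eyes.snapshot("top")[:,:,::-1];s=eyes.snapshot("scene")[:,:,::-1]
A=cv2.resize(t[180:320,280:420],(400,400),interpolation=2);B=cv2.resize(s[170:310,260:400],(400,400),interpolation=2)
cv2.imwrite("pics/c7.png",np.hstack([A,B]))
E
```

```text
time: 20.3
tool_pos: [0.4862, -0.0128, 0.1609]
tool_rot: [-0.003, 2.87, 0.998]
force: [-0.0, 0.5, -0.5]
opening: 0.0853
grasp_force: 0.0
time: 20.55
tool_pos: [0.4861, -0.013, 0.1566]
tool_rot: [-0.003, 2.871, 0.997]
force: [0.5, -0.2, 0.4]
opening: 0.0854
grasp_force: 0.0
20.55 [ 0.4861 -0.013   0.1566] [-0.429  0.349 -0.234  1.202  0.647 -0.503] 
 [[-0.995 -0.036  0.096]
 [ 0.032  0.785  0.618]
 [-0.097  0.618 -0.78 ]] [ 0.5 -0.2  0.4]
[313.43 264.04] 270 [18 19] [ 0.5152 -0.0179  0.078 ] ang -123.7 r 0.1231
```

View pics/c7.png

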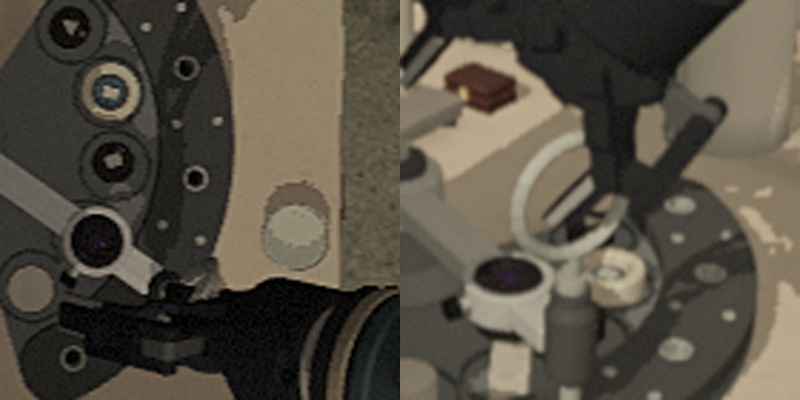

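The pin has dropped home: the ring is down, there is no force, and the arm is at −123.7°. I'll withdraw along the finger.

```bash
python3 -m handwheel '{"delta_pos":[[0,0.001,-0.01],[0,0,-0.01],[0,0,-0.01]],"yaw":[0,0,0]}';python3 -m handwheel '{"delta_pos":[[0,0,-0.015],[0,0,-0.015],[0,0,-0.02]],"yaw":[0,0,0]}'
```

```text
time: 21.08
tool_pos: [0.4833, -0.0315, 0.1816]
tool_rot: [-0.003, 2.87, 0.996]
force: [-1.1, -0.4, -0.7]
opening: 0.0855
grasp_force: 0.0
time: 21.45
tool_pos: [0.4782, -0.0624, 0.2206]
tool_rot: [-0.003, 2.871, 0.997]
force: [0.1, -1.2, -0.4]
opening: 0.0853
grasp_force: 0.0
```

```bash
python3 -m handwheel '{"delta_pos":[[0,0,-0.04],[0,0,-0.05],[0,0,-0.05],[0,0,-0.03],[0,0,0]],"yaw":[0,0,0,0,0]}';python3 lo.py|tail -1;python3 - <<'E'
from h import *
t=eyes.snapshot("top")[:,:,::-1];s=eyes.snapshot("scene")[:,:,::-1]
A=cv2.resize(t[180:320,280:420],(400,400),interpolation=2);B=cv2.resize(s[170:310,260:400],(400,400),interpolation=2)
cv2.imwrite("pics/c8.png",np.hstack([A,B]))
for z in(.15,.162):
    a=np.radians(-123.8);print(proj("scene",[.5835+.18*np.cos(a),.0845+.18*np.sin(a),z]))
E
```

```text
time: 22.08
tool_pos: [0.4622, -0.1686, 0.3535]
tool_rot: [-0.001, 2.869, 0.994]
force: [0.0, 0.7, 0.2]
opening: 0.0854
grasp_force: 0.0
[313.58 263.95] 279 [19 19] [ 0.5154 -0.0182  0.078 ] ang -123.55 r 0.1233
[318.11809712 239.28113558]
[318.20501902 231.24780002]
```

View pics/c8.png

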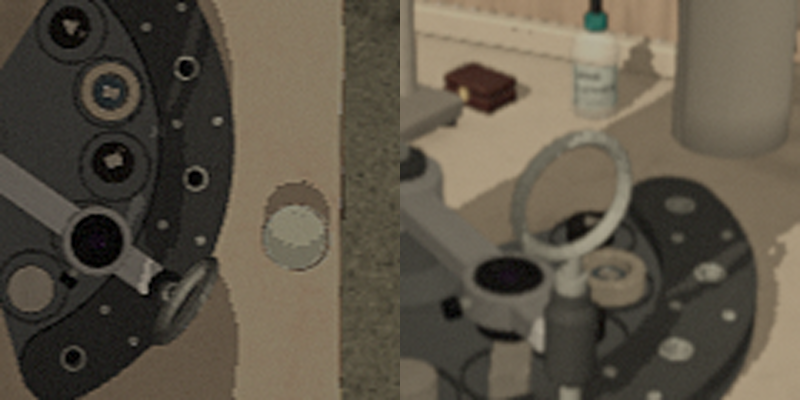

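The ring centre is at scene (320,238), against a predicted (318,239) for home and (318,231) for riding on the rail. So the pin is home, the loupe is over the bar, the samples are in place and the robot is clear.

```bash
python3 -c "
from bench import sign_off;print(sign_off())"
```

```text
the job is handed in; nothing more can be done
None
```

The loupe now stands over the rectangular steel bar with the pin home in the +0.454 hole, hooked through the ring without gripping; the final picture shows the robot clear and the samples I could see in their nests, and I handed the job in at about 22 s (no verdict was returned).

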